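# Mount the guide-roller carrier on the haul-off rail

### The job

Fit the guide-roller carrier to the dovetail rail: slide it on from the rail's open end, gently and without ramming or forcing it, until it is fully home against the white end stop with the stop's sprung plunger pushed in. Only then turn the carrier's side clamp knob clockwise as far as it goes to lock it, let go, and leave the other things on the bench where they are.

Things in the scene. Friction and masses are not known exactly. Their poses are not given: they have to be found in the camera images.
- fin (a point): Middle of the carrier's grip fin (upright plate 32 mm long in x, 20 mm thick in y): 84 mm above the carrier's underside, 14 mm below the fin's top, 10 mm behind the block's middle. Axes as the carrier's. Grip it across y, at this height or up to 6 mm higher, so that the fingertips stay above the knob's top, 26 mm below this point. The channel's ceiling is 69 mm below it.
- knob_grip (a point): Grip point of the side clamp knob on its upright axis, 10 mm below its top: black flat wing 10 mm thick, 40 mm long, 30 mm high. Axes turn with the knob: the wing is long in y, so fingers close along x. In the carrier's axes it is at x = 0, y = 46, z = 48 mm; the block's top is 21 mm lower, the ear under it 26 mm lower, the fin's top 50 mm higher.
- clamp_knob (a joint): Turn of the clamp knob, rad; 0 to 0.15 at the start (loose: the carrier slides freely); grows clockwise seen from above, to a hard stop at 1.35 (tight). It takes about 0.04 N m, rising to some 0.2 N m over the last third as its eccentric disc bites on the rail. One grasp is enough for the whole turn.
- rail: Fixed dovetail rail on a grey base plate (250 x 90 x 10 mm). Origin: centre of the plate's underside; x along the rail from its open mouth towards the stop, z up. Steel dovetail from x = -112 to 112 mm, 44 mm wide at its top (z = 54), 28 mm at its root (z = 40). Sliding, never press the carrier on it or its stop with over 60 N of contact; 10 N of push is plenty.
- rail_mouth (a point): Middle of the dovetail's top at the open mouth, x = -112, z = 54 mm of the rail; axes as the rail's, +x is the slide-on direction. The first 12 mm taper (4 mm less on each flank and on top at the very end). With the carrier on the rail, its origin is 15 mm below this point, y = 0, with 1.3 mm play to each side; the front face is at the mouth when its origin is at x = -38 mm.
- stop_plunger (a joint): Sprung plunger in the face of the white end stop on the rail, m: 0 sticks out 8 mm, 0.008 pushed in flush (under 1 N). The stop (60 mm wide, 30 mm long, 27 mm above the rail top, with a dark 22 mm wide boss as its face) is clamped somewhere along the rail: its face is 137 to 177 mm from the mouth, to be found by feel or seen.
- carrier: Loose aluminium guide-roller carrier, 0.35 to 0.6 kg, upright on the bench. Origin: middle of its underside. x along the dovetail channel under it (open at both ends), small white roller at the +x end, which goes onto the rail first; y left, z up. Block 76 mm (x) by 64 mm (y), front face at x = 38; block top at z = 27, channel ceiling at z = 15, fin top at z = 98. Knob on an ear at y = 46.
- wrench: Bystander: steel wrench lying on the bench.
- screwdriver: Bystander: screwdriver lying on the bench.
- die_ring: Bystander: brass die ring, 64 mm across, 22 mm high.
- spare_roller: Bystander: white grooved roller, 44 mm across, 26 mm high, not mounted.
- grease_jar: Bystander: white jar, 70 mm across, 75 mm high.
- square: Bystander: small steel try square lying flat, about 125 mm long.
Not all that is in view belongs to the job. What is meant by the carrier is not purple or yellow, and is the smaller of those in its own colour.

How it is judged:
By the outcome, as a careful person would: the job done as asked, in the order asked, and still so for the second after the job is handed in, with the robot touching nothing.
It also fails if it takes over 69 s, if anything falls off the work surface, if the arm or the gripper's body presses on something with over 40 N, if the wrist force passes 120 N, or if a joint passes its speed limit or range.

### The arm

A 6-joint arm with a two-finger parallel gripper is mounted at the origin on the work surface. World frame = base frame: x ahead of the robot, y to its left, z up, the work surface at z = 0. Lengths are in m, angles in rad, forces in N, time in s.
With the tool pointing down it reaches from about 0.3 to 0.825 m from the base axis. Payload 5.4 kg.
Tool frame: the origin (TCP) lies midway between the tips of the shut fingers; the grasp point (between the pads) lies 19 mm behind it; z points along the fingers, y is the direction in which the jaws open and shut (so a half turn about z gives the same grasp; the last joint's range is limited). The gripper opens to 92 mm and grips with 3 to 60 N. Pads are 20 mm wide; open, the fingers measure 128 mm over their backs; the gripper's body (75 mm by 189 mm) begins 69 mm behind the grasp point.
Start: joints at [1.066, 0.158, 1.597, -0, 1.386, -0.21], TCP at [0.167, 0.55, 0.215] pointing down, gripper open.
Joint ranges: [-2.91, 2.91], [-0.94, 2.29], [0.18, 2.7], [-1.29, 4.43], [0.17, 2.64], [-3, 3]. Speed limits (rad/s): [2.57, 2.57, 3.14, 3.14, 3.14, 3.14].

### API

Orientations are given as [roll, pitch, yaw] about the fixed x, y, z axes, in that order (R = Rz(yaw) Ry(pitch) Rx(roll)).
In Python, from rig import ctrl gives the robot as it stands.
- The arm moves only by the shell command python3 -m crank 'ROWS' [FORCE]. ROWS is JSON, a list of rows, each a list of 7 numbers: the shift along the tool's x, y, z in cm, then the turn, a rotation vector about the tool's x, y, z in rad, then the opening, from 0 (shut) to 1 (fully open). A call has 1 to 10 rows; each row shifts and turns the pose as measured when the row begins, along the tool's axes as they then stand; what a row does not reach is not made up. A row lasts 1/8 s, in which the tool goes at most 62.5 mm and 10.7 degrees, less where a joint would pass 70% of its speed; a pose out of reach is approached as far as the arm can. A call with a gripper value outside its range is refused whole. The fingers move at their own pace and stop on an object; FORCE is the grip in N (left out, the last holds). Time passes only in rows, so rows that do not move let the fingers close. It gives the time, the measured TCP pose, the force and the opening at its end, in the units of the state.
- ctrl.sense(): the state, without advancing time (a new reading comes with each control period).
- ctrl.get_image(name): name is "scene" or "top" or "wrist"; returns the picture (400x640x3 uint8, red, green, blue); there is no depth.
- ctrl.get_calibration(name): a dict with "K" (3x3 intrinsics, pixels), "distortion" ([k1, k2, p1, p2, k3] as OpenCV has them; the pictures are not rectified), "position" and "attitude" of the camera in the world; the wrist camera has in their place "hand_eye" (4x4, takes a point from camera to tool coordinates, whose origin is the TCP and whose axes are the flange's). Camera axes: x right, y down, z forward; pixel columns grow to the right and rows downward; lengths in m; the calibration is good to about 2 mm. A picture is of the moment at which its call begins: read the wrist's pose just before it. get_calibration takes no time and is no camera call.
- ctrl.close_job(): hands the job in, once; it reports no verdict.
The state is a dict: "time": time; "q": joint angles; "dq": joint speeds; "joint_efforts": joint torques, N m; "tool_pos": TCP position; "ee_rot": TCP orientation; "force": force on the tool from outside, world axes, zero at the start; "moment": the same for the moment, N m; "gripper_width": finger opening in m.
Only numpy, scipy, OpenCV 4.12 (cv2) and the standard library are available. Lean on these libraries where they do the work, as an engineer would, in place of code of your own. Each camera call takes 0.05 s, during which the arm holds its last target.

## Working session

There is one attempt and no reset: what is moved stays moved. The work goes in short steps, Python scripts to look and compute and a shell command to move; the robot and the scene stay as the last step left them, time stands still between calls to the robot, and variables do not carry over. Pictures are saved under pics/ and viewed, and the job is handed in when it is done.

```bash
ls; mkdir -p pics; python3 - <<'E'
from rig import ctrl
import cv2
print(ctrl.sense())
for n in ["scene","top","wrist"]:
    c=ctrl.get_calibration(n); print(n,c)
    cv2.imwrite(f"pics/{n}0.png",ctrl.get_image(n)[:,:,::-1])
E
```

```text
pics
{'time': 0.0, 'q': array([ 1.06590331e+00,  1.59054483e-01,  1.59822388e+00, -7.63297450e-06,
        1.38619502e+00, -2.10131056e-01]), 'dq': array([-3.25151542e-04, -9.54926725e-05, -9.78994955e-04,  1.26773104e-04,
        2.02415046e-04, -1.67472341e-04]), 'joint_efforts': array([-1.31514396e-03, -3.85550630e+01, -3.22113025e+01,  7.01769604e-02,
        3.78092355e-02, -1.44255678e-04]), 'tool_pos': array([0.16677473, 0.54962912, 0.21362006]), 'ee_rot': array([-3.13975173e+00, -3.84962323e-04,  2.84683174e+00]), 'force': array([ 0.04343304, -0.4851226 ,  0.46326155]), 'moment': array([-0.00179926, -0.02015015,  0.02305558]), 'gripper_width': 0.09163048002283987}
scene {'K': array([[369.88186622,   0.        , 325.71332602],
       [  0.        , 369.88186622, 194.77250161],
       [  0.        ,   0.        ,   1.        ]]), 'distortion': array([0.02355258, 0.        , 0.        , 0.        , 0.        ]), 'position': array([ 1.26051622, -0.38096371,  0.66556852]), 'attitude': array([-2.19766611, -0.00349315,  1.20080033])}
top {'K': array([[454.78129349,   0.        , 324
[... 232 characters left out ...]
07, -0.05948566,  1.47748868]), 'attitude': array([-2.95249036, -0.01334236, -1.55530495])}
wrist {'K': array([[278.73578627,   0.        , 314.96519684],
       [  0.        , 278.73578627, 196.80377951],
       [  0.        ,   0.        ,   1.        ]]), 'distortion': array([-0.03272411,  0.        ,  0.        ,  0.        ,  0.        ]), 'hand_eye': array([[-5.05731419e-04, -9.60773363e-01, -2.77334256e-01,
         7.94119939e-02],
       [ 9.99999843e-01, -5.52980166e-04,  9.21533270e-05,
        -4.43446145e-05],
       [-2.41898805e-04, -2.77334166e-01,  9.60773491e-01,
        -1.69878488e-01],
       [ 0.00000000e+00,  0.00000000e+00,  0.00000000e+00,
         1.00000000e+00]])}
```

View pics/scene0.png

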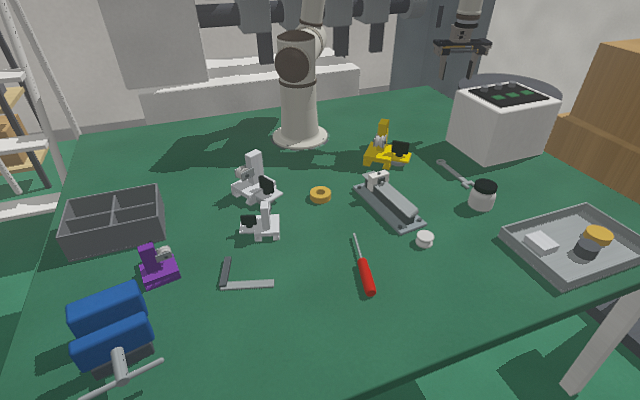

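View pics/top0.png

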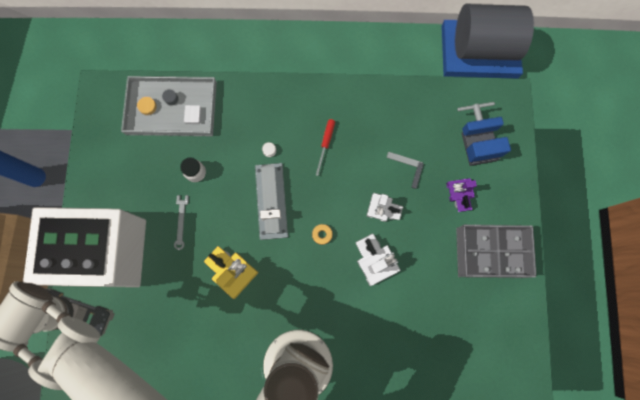

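View pics/wrist0.png

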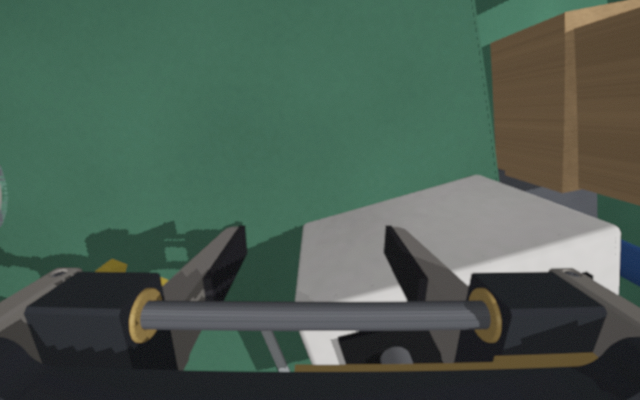

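Carrier candidates are purple (top 462,194), yellow (231,272), large silver (377,260) and small silver (384,208). The description excludes purple and yellow and asks for the smaller of its colour, so it's the one at (384,208). I'll confirm that with enlarged crops.

```bash
cat > h.py <<'E'
import numpy as np, cv2
from rig import ctrl
from scipy.spatial.transform import Rotation as R
def cam(n,s=None):
    c=ctrl.get_calibration(n)
    if n=="wrist":
        s=s or ctrl.sense()
        T=np.eye(4);T[:3,:3]=R.from_euler('xyz',s['ee_rot']).as_matrix();T[:3,3]=s['tool_pos']
        T=T@np.array(c['hand_eye']);return c['K'],c['distortion'],T[:3,:3],T[:3,3]
    return c['K'],c['distortion'],R.from_euler('xyz',c['attitude']).as_matrix(),np.array(c['position'])
def ray(C,uv):
    K,d,Rm,p=C
    n=cv2.undistortPoints(np.array([[uv]],float),K,d)[0,0]
    v=Rm@np.array([n[0],n[1],1]);return p,v/np.linalg.norm(v)
def plane(C,uv,z):
    p,v=ray(C,uv);return p+v*(z-p[2])/v[2]
def proj(C,X):
    K,d,Rm,p=C
    X=(np.atleast_2d(X)-p)@Rm
    return cv2.projectPoints(X,np.zeros(3),np.zeros(3),K,d)[0][:,0]
def tri(C1,u1,C2,u2):
    p1,v1=ray(C1,u1);p2,v2=ray(C2,u2)
    s=np.linalg.lstsq(np.stack([v1,-v2],1),p2-p1,rcond=None)[0]
    a=p1+v1*s[0];b=p2+v2*s[1];return (a+b)/2,np.linalg.norm(a-b)
E
python3 - <<'E'
import cv2,numpy as np
s=cv2.imread('pics/scene0.png');t=cv2.imread('pics/top0.png')
a=cv2.resize(s[140:250,220:440],(800,400),interpolation=cv2.INTER_CUBIC)
cv2.imwrite('pics/cropS.png',a)
a=cv2.resize(t[140:300,240:420],(675,600),interpolation=cv2.INTER_CUBIC)
cv2.imwrite('pics/cropT.png',a)
from h import *
for n,uv in [("top",(384,208)),("top",(377,262)),("scene",(262,235)),("scene",(255,195)),("top",(269,212)),("top",(272,168))]:
    print(n,uv,plane(cam(n),uv,0.03).round(3))
E
```

```text
top (384, 208) [ 0.495 -0.269  0.03 ]
top (377, 262) [ 0.321 -0.245  0.03 ]
scene (262, 235) [ 0.548 -0.276  0.03 ]
scene (255, 195) [ 0.371 -0.255  0.03 ]
top (269, 212) [0.475 0.103 0.03 ]
top (272, 168) [0.622 0.099 0.03 ]
```

View pics/cropS.png

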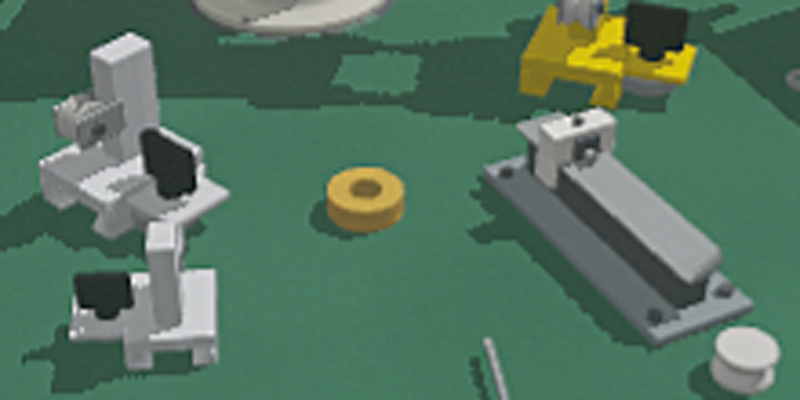

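View pics/cropT.png

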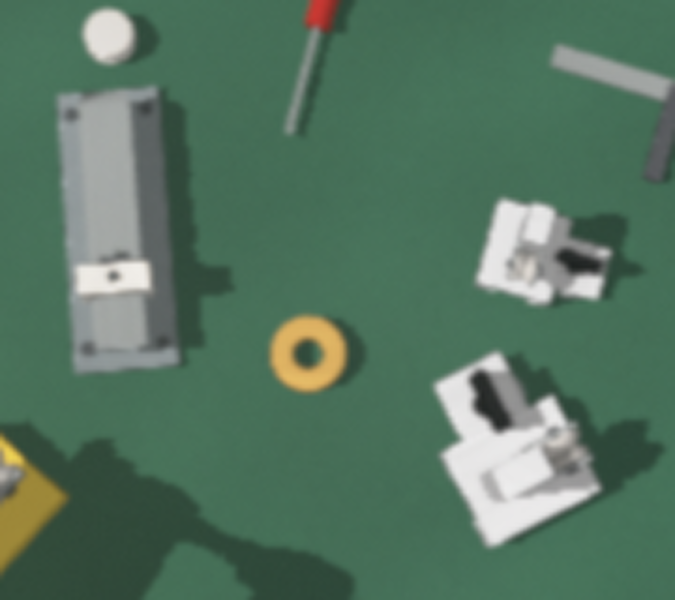

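The small silver carrier's crop at scene (170,300) is clearly the smaller one. Its roller and front point toward the robot and its knob is on the -y side. The rail's mouth is at the far end and the stop at the near end. First I'll turn to yaw π and move the camera over the carrier.

```bash
python3 -m crank '[[0,0,-2.5,0,0,-0.147,1],[0,0,-2.5,0,0,-0.147,1],[-6,0,0,0,0,0,1],[-6,0,0,0,0,0,1],[-6,-2,0,0,0,0,1],[-4,-5,0,0,0,0,1],[0,-6,0,0,0,0,1],[0,-6,0,0,0,0,1],[0,-6,0,0,0,0,1],[0,-6,0,0,0,0,1]]'
```

```text
time: 1.4
tool_pos: [0.3929, 0.2367, 0.2609]
ee_rot: [-3.136, -0.005, -3.125]
force: [1.3, -0.2, -0.4]
gripper_width: 0.0917
```

```bash
python3 -m crank '[[-4,-6,0,0,0,0,1],[-4,-6,0,0,0,0,1],[0,-6,0,0,0,0,1],[0,-6,0,0,0,0,1],[0,-6,0,0,0,0,1],[0,-6,0,0,0,0,1],[0,-6,0,0,0,0,1],[0,-6,0,0,0,0,1],[0,-2,0,0,0,0,1],[0,0,0,0,0,0,1]]'
python3 - <<'E'
from h import *
import pickle
s=ctrl.sense();im=ctrl.get_image("wrist");cv2.imwrite('pics/w1.png',im[:,:,::-1]);pickle.dump(s,open('w1.pkl','wb'));print(s['tool_pos'],s['ee_rot'],s['q'])
E
```

```text
time: 2.65
tool_pos: [0.4671, -0.2624, 0.2607]
ee_rot: [-3.139, -0.006, -3.13]
force: [0.4, 0.1, -0.2]
gripper_width: 0.0919
[ 0.46708882 -0.26237112  0.26068939] [-3.13850044 -0.00555121 -3.12979275] [-0.73378752  0.03053346  1.64310616 -0.00606862  1.46993552 -2.31577529]
```

View pics/w1.png

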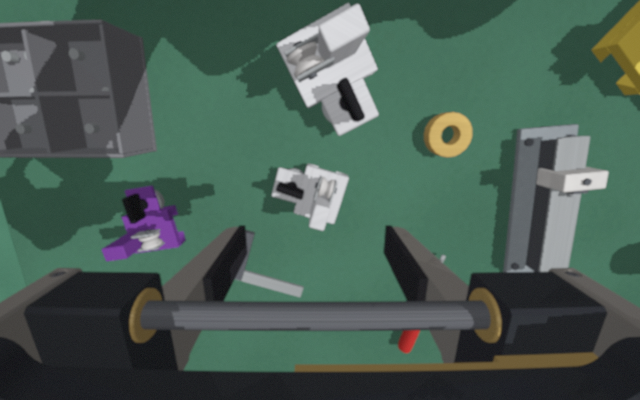

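```bash
python3 -m crank '[[0,-1,4,0,0,0,1],[0,0,4,0,0,0,1],[0,0,0,0,0,0,1]]'
python3 - <<'E'
from h import *
import pickle
s=ctrl.sense();im=ctrl.get_image("wrist");cv2.imwrite('pics/w2.png',im[:,:,::-1]);pickle.dump(s,open('w2.pkl','wb'));print(s['tool_pos'],s['ee_rot'])
a=cv2.imread('pics/w1.png')[150:240,260:370];b=cv2.imread('pics/w2.png')[100:260,240:440]
cv2.imwrite('pics/w1c.png',cv2.resize(a,None,fx=6,fy=6,interpolation=cv2.INTER_CUBIC))
cv2.imwrite('pics/w2c.png',cv2.resize(b,None,fx=4,fy=4,interpolation=cv2.INTER_CUBIC))
E
```

```text
time: 3.08
tool_pos: [0.4686, -0.2666, 0.1803]
ee_rot: [-3.139, -0.004, -3.122]
force: [-0.2, 0.5, -0.4]
gripper_width: 0.0917
[ 0.4686136  -0.26659692  0.18032282] [-3.13867012 -0.00356262 -3.1221671 ]
```

View pics/w1c.png

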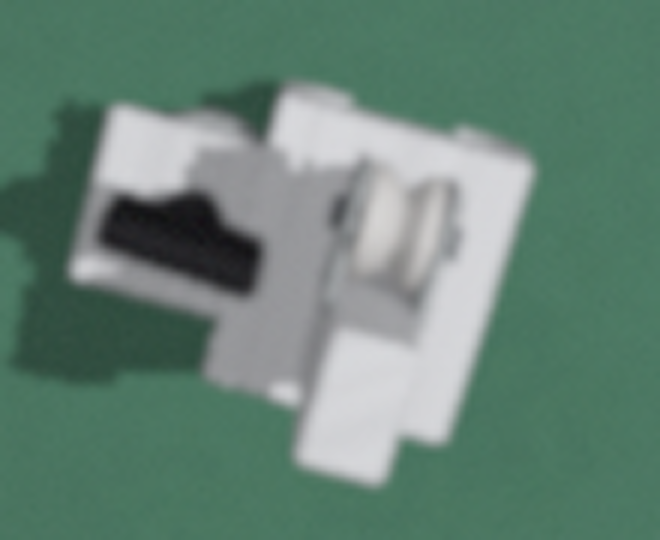

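View pics/w2c.png

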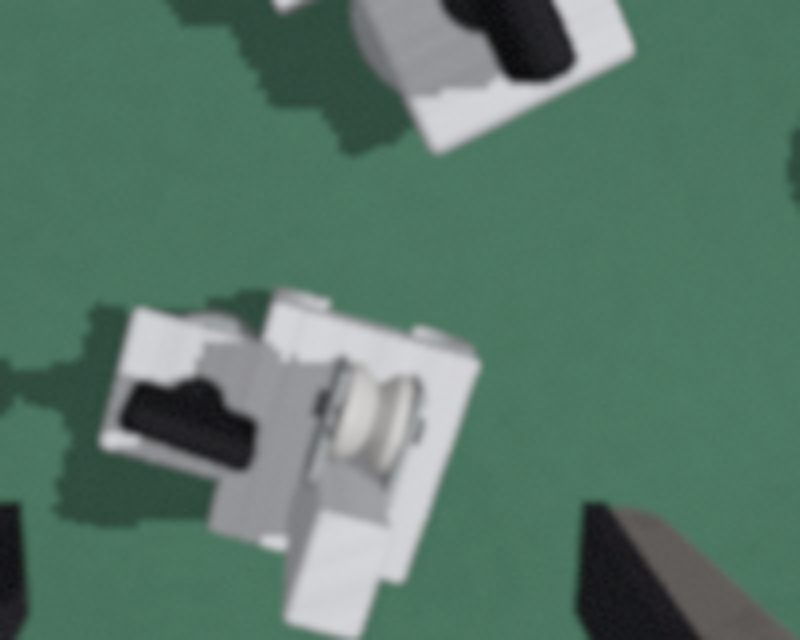

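```bash
cat > m1.py <<'E'
from h import *
import pickle
C1=cam('wrist',pickle.load(open('w1.pkl','rb')));C2=cam('wrist',pickle.load(open('w2.pkl','rb')))
w1=np.array([(333,327),(415,345),(383,485),(297,460),(283,95),(533,163),(447,443)])/6.+[260,150]-.4
w2=np.array([(322,508),(388,523),(358,638),(285,622),(275,303),(480,360),(404,582)])/4.+[240,100]-.4
for a,b in zip(w1,w2):
    X,e=tri(C1,a,C2,b);print(X.round(4),round(e*1e3,1))
for C,w in((C1,w1),(C2,w2)):
    P=np.array([plane(C,a,.098) for a in w[:4]]);B=np.array([plane(C,a,.027) for a in w[4:]])
    d=P[2:].mean(0)-P[:2].mean(0)
    print('fin c',P[:4].mean(0).round(4),[np.linalg.norm(P[i]-P[(i+1)%4]).round(4) for i in range(4)])
    d1=P[0]+P[1]-P[2]-P[3]; print('x dir',np.degrees(np.arctan2(d1[1],d1[0])))
    e=B[0]-B[1]; print('y dir ang-90',np.degrees(np.arctan2(e[1],e[0]))-90, np.linalg.norm(e), 'front mid',((B[0]+B[1])/2).round(4))
    e=B[1]-B[2]; print('side', np.degrees(np.arctan2(e[1],e[0])),np.linalg.norm(e))
E
python3 m1.py
```

```text
[ 0.4929 -0.2616  0.0956] 1.1
[ 0.4979 -0.2445  0.0922] 0.2
[ 0.5305 -0.2507  0.091 ] 0.0
[ 0.5205 -0.2695  0.1021] 0.3
[ 0.4538 -0.2745  0.037 ] 0.0
[ 0.4704 -0.214   0.0328] 0.2
[ 0.5469 -0.2321  0.0232] 0.4
fin c [ 0.5095 -0.2568  0.098 ] [np.float64(0.0176), np.float64(0.0322), np.float64(0.0193), np.float64(0.0307)]
x dir 167.67956715939272
y dir ang-90 -194.6708682034329 0.06365788107194843 front mid [ 0.4635 -0.2441  0.027 ]
side 165.5997096125634 0.07622985445078757
fin c [ 0.5091 -0.2567  0.098 ] [np.float64(0.0166), np.float64(0.032), np.float64(0.0189), np.float64(0.032)]
x dir 166.61339777689935
y dir ang-90 -194.69715341734877 0.06370599523417071 front mid [ 0.4639 -0.244   0.027 ]
side 165.0562204264761 0.07575081158070066
```

```bash
cat > go.py <<'E'
import sys
from h import *
x,y,z,yaw=map(float,sys.argv[1:5]);s=ctrl.sense()
M=R.from_euler('xyz',s['ee_rot']);T=R.from_euler('xyz',[np.pi,0,np.radians(yaw)])
print('pos',s['tool_pos'].round(4),'rot',s['ee_rot'].round(4),'q',s['q'].round(2),'F',s['force'].round(1),'t',s['time'],'w',s['gripper_width'])
d=np.array([x,y,z])-s['tool_pos']
print('rotvec',(M.inv()*T).as_rotvec().round(4),'shift now-axes cm',(M.inv().apply(d)*100).round(2),'shift after-rot cm',(T.inv().apply(d)*100).round(2))
E
python3 -m crank '[[0,0,0,0,0,0.14,1],[0,0,0,0,0,0.134,1],[-1.9,1,3,0,0,0,1],[-1.9,1,3,0,0,0,1],[0,0,0,0,0,0,1],[0,0,0,0,0,0,1]]'; python3 go.py 0.5098 -0.2562 0.068 165.4
```

```text
time: 3.88
tool_pos: [0.5213, -0.2589, 0.1388]
ee_rot: [-3.126, 0.023, 2.885]
force: [-0.1, -0.3, 1.2]
gripper_width: 0.0923
pos [ 0.5213 -0.2589  0.1388] rot [-3.126   0.023   2.8852] q [-0.67  0.22  1.68 -0.01  1.21 -1.98] F [-0.1 -0.3  1.2] t 3.875 w 0.09225412370430339
rotvec [-0.0156  0.023  -0.0018] shift now-axes cm [1.34 0.08 7.05] shift after-rot cm [ 1.18 -0.03  7.08]
```

```bash
python3 -m crank '[[0,0,0,-0.0156,0.023,0,1],[1.1,0,2,0,0,0,1],[0,0,0,0,0,0,1],[0,0,0,0,0,0,1]]'; python3 go.py 0.5098 -0.2562 0.068 165.4
```

```text
time: 4.38
tool_pos: [0.5125, -0.2591, 0.1255]
ee_rot: [-3.139, 0.006, 2.884]
force: [0.4, 0.1, 0.3]
gripper_width: 0.0917
pos [ 0.5125 -0.2591  0.1255] rot [-3.1392  0.0063  2.8837] q [-0.68  0.23  1.69  0.    1.21 -1.99] F [0.4 0.1 0.3] t 4.375 w 0.09171519074319785
rotvec [-0.0024  0.0063 -0.003 ] shift now-axes cm [0.37 0.23 5.74] shift after-rot cm [0.33 0.22 5.75]
```

```bash
python3 -m crank '[[0.3,0.25,1,-0.002,0.006,-0.003,1],[0.2,0.1,1,0,0,0,1],[0,0,2,0,0,0,1],[0,0,1,0,0,0,1],[0,0,0,0,0,0,1]]'; python3 go.py 0.5098 -0.2562 0.068 165.4
```

```text
time: 5.0
tool_pos: [0.5091, -0.2545, 0.0739]
ee_rot: [-3.141, 0.001, 2.887]
force: [1.3, -0.7, -0.7]
gripper_width: 0.0916
pos [ 0.5091 -0.2545  0.0739] rot [-3.1410e+00  1.0000e-03  2.8872e+00] q [-0.68  0.29  1.73 -0.    1.11 -1.99] F [ 1.3 -0.7 -0.7] t 5.0 w 0.09163269800581114
rotvec [-0.0006  0.001   0.0004] shift now-axes cm [-0.11 -0.14  0.59] shift after-rot cm [-0.11 -0.14  0.59]
```

```bash
python3 -m crank '[[-0.12,-0.16,0.6,0,0,0,1],[-0.05,-0.06,0.2,0,0,0,1],[0,0,0,0,0,0,1],[0,0,0,0,0,0,0.25],[0,0,0,0,0,0,0.25],[0,0,0,0,0,0,0.25],[0,0,0,0,0,0,0.25],[0,0,0,0,0,0,0.25]]' 40; python3 go.py 0.5098 -0.2562 0.068 165.4
```

```text
time: 6.0
tool_pos: [0.5115, -0.2583, 0.0674]
ee_rot: [-3.14, 0.004, 2.887]
force: [0.1, -0.4, 0.3]
gripper_width: 0.044
pos [ 0.5115 -0.2583  0.0674] rot [-3.1395  0.0043  2.8873] q [-0.68  0.31  1.73 -0.    1.1  -1.99] F [ 0.1 -0.4  0.3] t 6.0 w 0.0440186023059125
rotvec [-0.0021  0.0043  0.0005] shift now-axes cm [ 0.21  0.16 -0.06] shift after-rot cm [ 0.21  0.16 -0.06]
```

```bash
python3 -m crank '[[0.2,0.15,0,-0.002,0.004,0,0.4],[0,0,0,0,0,0,0],[0,0,0,0,0,0,0],[0,0,0,0,0,0,0],[0,0,0,0,0,0,0],[0,0,0,0,0,0,0]]' 40; python3 go.py 0.5098 -0.2562 0.068 165.4
```

```text
time: 6.75
tool_pos: [0.5099, -0.2563, 0.0674]
ee_rot: [3.142, 0.0, 2.887]
force: [0.4, -0.3, 0.3]
gripper_width: 0.0196
pos [ 0.5099 -0.2563  0.0674] rot [3.1415e+00 3.0000e-04 2.8871e+00] q [-0.68  0.31  1.73  0.    1.1  -1.99] F [ 0.4 -0.3  0.3] t 6.75 w 0.019639427868989586
rotvec [0.     0.0003 0.0003] shift now-axes cm [ 0.01  0.   -0.06] shift after-rot cm [ 0.01  0.   -0.06]
```

```bash
python3 - <<'E'
from h import *
import pickle
s=ctrl.sense();im=ctrl.get_image("wrist");cv2.imwrite('pics/w3.png',im[:,:,::-1]);pickle.dump(s,open('w3.pkl','wb'))
E
```

```text
(no output)
```

View pics/w3.png

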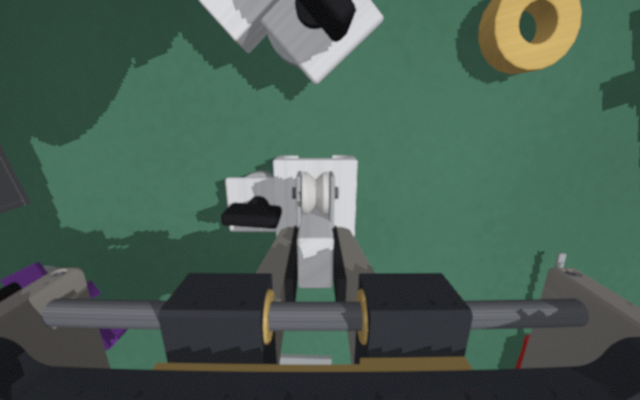

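```bash
python3 - <<'E'
from h import *
C=cam('top')
P=np.array([plane(C,np.array(p)/3.75+[240,140],.010) for p in [(58,96),(158,88),(180,362),(77,372)]])
print(P.round(4)); d=P[2]+P[3]-P[0]-P[1]; print(np.degrees(np.arctan2(d[1],d[0])),np.linalg.norm(d)/2,P.mean(0))
c=P.mean(0);u=d/np.linalg.norm(d);print('mouth',c-u*.112)
# carrier bearings in tool from w3
import pickle
C=cam('wrist',pickle.load(open('w3.pkl','rb')))
s=pickle.load(open('w3.pkl','rb'));M=R.from_euler('xyz',s['ee_rot'])
for p in [(274,159.5),(356,159.5)]: print(M.inv().apply(plane(C,p,.027)-s['tool_pos']))
E
python3 -m crank '[[0,0,-1,0,0,0,0],[0,0,-2,0,0,0,0],[0,0,-4,0,0,0,0],[0,0,-4,0,0,0,0],[0,0,-3,0,0,0,0],[0,0,0,0,0,0,0]]' 40;python3 go.py 0.70 0.1 0.2 175
```

```text
[[0.6348 0.1562 0.01  ]
 [0.6438 0.0675 0.01  ]
 [0.3994 0.0405 0.01  ]
 [0.3892 0.129  0.01  ]]
-173.6892766002772 0.24648444518251922 [0.5167936  0.09829846 0.01      ]
mouth [0.62811493 0.11060954 0.01      ]
[ 0.04812498 -0.03096868  0.04035822]
[0.04809082 0.03108898 0.0403613 ]
time: 7.55
tool_pos: [0.5067, -0.2532, 0.2079]
ee_rot: [3.136, -0.01, 2.887]
force: [1.0, -0.7, -5.1]
gripper_width: 0.0198
pos [ 0.5067 -0.2532  0.2079] rot [ 3.1363 -0.0102  2.8872] q [-0.68  0.15  1.62  0.    1.38 -1.99] F [ 1.  -0.7 -5.1] t 7.55 w 0.019823945769310642
rotvec [ 0.0062 -0.0097 -0.1671] shift now-axes cm [-9.83 39.05  0.9 ] shift after-rot cm [-16.18  36.88   0.79]
```

```bash
python3 -m crank '[[-3,0,0,0.003,-0.005,-0.12,0],[-3,3,0,0.003,-0.004,-0.12,0],[-3,5,0,0,0,-0.12,0],[-3,5,0,0,0,0,0],[-3,5,0,0,0,0,0],[-3,5,0,0,0,0,0],[-3,5,0,0,0,0,0],[-1,3,0,0,0,0,0],[0,0,0,0,0,0,0]]' 40;python3 go.py 0.7055 0.119 0.21 186.3
```

```text
time: 8.68
tool_pos: [0.6974, 0.0711, 0.1818]
ee_rot: [3.127, -0.032, -3.027]
force: [-1.1, -0.3, -4.8]
gripper_width: 0.0196
pos [0.6974 0.0711 0.1818] rot [ 3.1273 -0.0322 -3.0267] q [-0.07  0.53  1.19  0.01  1.45 -1.76] F [-1.1 -0.3 -4.8] t 8.675 w 0.019556069491175276
rotvec [ 0.0142 -0.0323  0.0047] shift now-axes cm [-1.27  4.71 -2.8 ] shift after-rot cm [-1.34  4.67 -2.82]
```

```bash
python3 -m crank '[[-0.6,2.3,-1.4,0.014,-0.032,0.005,0],[-0.6,2.3,-1.4,0,0,0,0],[-0.1,0.3,-0.3,0,0,0,0],[0,0,0,0,0,0,0]]' 40;python3 go.py 0.7055 0.119 0.21 186.3
python3 - <<'E'
from h import *
import pickle
s=ctrl.sense();im=ctrl.get_image("wrist");cv2.imwrite('pics/w4.png',im[:,:,::-1]);pickle.dump(s,open('w4.pkl','wb'))
cv2.imwrite('pics/t4.png',ctrl.get_image("top")[:,:,::-1])
E
```

```text
time: 9.18
tool_pos: [0.7013, 0.1183, 0.2036]
ee_rot: [-3.141, -0.015, -3.035]
force: [0.1, -0.7, -5.0]
gripper_width: 0.0199
pos [0.7013 0.1183 0.2036] rot [-3.1406 -0.0145 -3.035 ] q [-0.    0.53  1.15 -0.    1.47 -1.68] F [ 0.1 -0.7 -5. ] t 9.175 w 0.019862712866033517
rotvec [-0.0009 -0.0145 -0.0033] shift now-axes cm [-0.41  0.02 -0.65] shift after-rot cm [-0.42  0.02 -0.64]
```

View pics/w4.png

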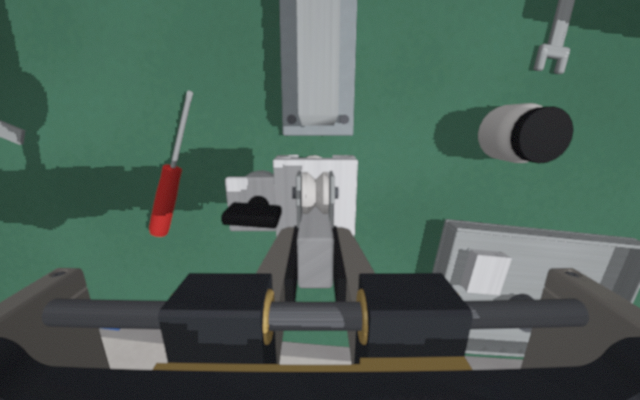

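```bash
python3 - <<'E'
import cv2
a=cv2.imread('pics/w4.png')[0:200,240:390]
cv2.imwrite('pics/w4c.png',cv2.resize(a[0:150],None,fx=5,fy=4,interpolation=cv2.INTER_CUBIC))
a=cv2.imread('pics/t4.png')[120:260,230:330]
cv2.imwrite('pics/t4c.png',cv2.resize(a,None,fx=4,fy=4,interpolation=cv2.INTER_CUBIC))
E
```

```text
(no output)
```

View pics/w4c.png

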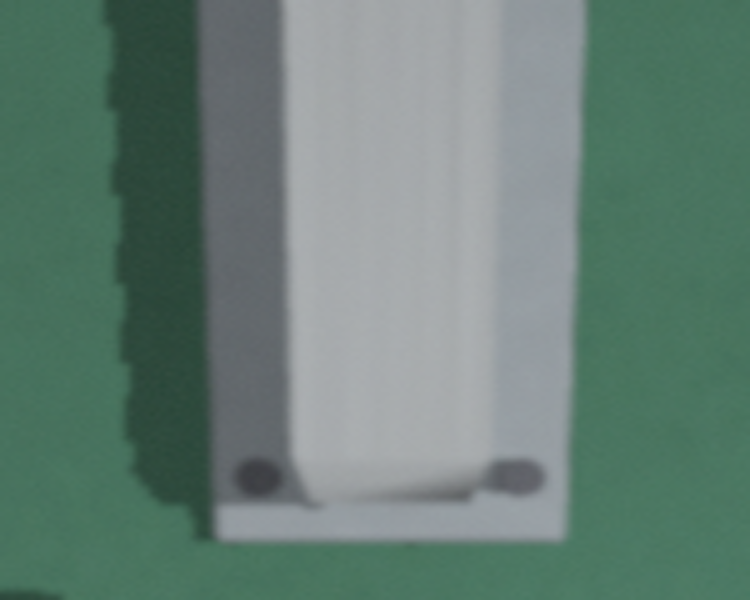

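View pics/t4c.png

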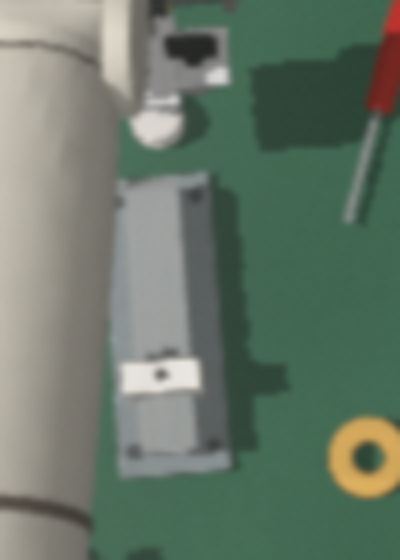

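```bash
cat > rail.py <<'E'
from h import *
import pickle,sys
def edges(f,st,guess,rows,zs):
    g=cv2.GaussianBlur(cv2.imread(f),(3,3),0).astype(float); C=cam('wrist',st)
    out=[]
    for (r0,c0,r1,c1),z in zip(guess,zs):
        pts=[]
        for r in rows:
            c=c0+(c1-c0)*(r-r0)/(r1-r0); k=np.arange(int(round(c))-5,int(round(c))+6)
            gr=np.abs(g[r,k+1]-g[r,k-1]).sum(1); j=gr.argmax()
            if 0<j<len(k)-1:
                a,b,d=gr[j-1:j+2]; pts.append((k[j]+.5*(a-d)/(a-2*b+d),r))
        P=np.array([plane(C,p,z) for p in pts])[:,:2]
        vx,vy,x0,y0=cv2.fitLine(P.astype(np.float32),cv2.DIST_HUBER,0,.001,.001).ravel()
        if vx>0: vx,vy=-vx,-vy
        print('z',z,'n',len(P),'angle',round(np.degrees(np.arctan2(vy,vx))%360,2),'y at x=.60',round(y0+vy/vx*(.60-x0),4),'y at x=.50',round(y0+vy/vx*(.50-x0),4), 'spread',np.abs((P[:,1]-y0)*vx-(P[:,0]-x0)*vy).mean())
E
python3 - <<'E'
from rail import *
st=pickle.load(open('w4.pkl','rb'))
edges('pics/w4.png',st,[(12,296.6,112,298.6),(12,340,112,338.6),(50,281.4,135,283),(50,356,135,353.4)],range(4,110),[.054,.054,.01,.01])
C=cam('wrist',st)
for p,z in [((308,502),.05),((473,495),.05),((215,540),.01),((567,540),.01)]:
    print(plane(C,np.array(p)/[5,4]+[240-.4,-.4],z).round(4))
E
```

```text
z 0.054 n 106 angle 186.09 y at x=.60 0.0886 y at x=.50 0.078 spread 5.7332436872935186e-05
z 0.054 n 106 angle 186.24 y at x=.60 0.1331 y at x=.50 0.1222 spread 0.00014168592421663729
z 0.01 n 106 angle 186.1 y at x=.60 0.0661 y at x=.50 0.0554 spread 0.00011178566547771734
z 0.01 n 106 angle 186.11 y at x=.60 0.1563 y at x=.50 0.1456 spread 0.0001360153898150237
[0.6311 0.0955 0.05  ]
[0.6252 0.1323 0.05  ]
[0.6462 0.071  0.01  ]
[0.6366 0.1607 0.01  ]
```

```bash
python3 -m crank '[[0,0,0,-0.001,-0.0145,-0.005,0],[0,0.3,2,0,0,0,0],[0,0,3,0,0,0,0],[0,0,3,0,0,0,0],[0,0,0,0,0,0,0],[0,0,0,0,0,0,0]]' 40;python3 go.py 0.7009 0.1218 0.1069 186.12
```

```text
time: 10.02
tool_pos: [0.6989, 0.1191, 0.1162]
ee_rot: [3.141, -0.004, -3.033]
force: [-0.2, 0.3, -4.2]
gripper_width: 0.0199
pos [0.6989 0.1191 0.1162] rot [ 3.1409 -0.0038 -3.033 ] q [-0.    0.58  1.26  0.    1.31 -1.68] F [-0.2  0.3 -4.2] t 10.025 w 0.019864751657523678
rotvec [ 0.0006 -0.0038  0.0018] shift now-axes cm [-0.24  0.25  0.93] shift after-rot cm [-0.23  0.25  0.93]
```

```bash
python3 -m crank '[[-0.25,0.25,0.7,0.0006,-0.004,0.002,0],[-0.1,0.1,0.3,0,0,0,0],[0,0,0,0,0,0,0],[0,0,0,0,0,0,0]]' 40;python3 go.py 0.7009 0.1218 0.1069 186.12
python3 - <<'E'
from h import *
import pickle
s=ctrl.sense();im=ctrl.get_image("wrist");cv2.imwrite('pics/w5.png',im[:,:,::-1]);pickle.dump(s,open('w5.pkl','wb'))
cv2.imwrite('pics/w5c.png',cv2.resize(im[0:180,220:400,::-1],None,fx=3.3,fy=3.3,interpolation=cv2.INTER_CUBIC))
s=ctrl.get_image("scene")[150:250,320:460,::-1];cv2.imwrite('pics/s5.png',cv2.resize(s,None,fx=5,fy=5,interpolation=cv2.INTER_CUBIC))
E
```

```text
time: 10.52
tool_pos: [0.7042, 0.1234, 0.109]
ee_rot: [-3.141, 0.006, -3.035]
force: [-0.3, -0.2, -4.1]
gripper_width: 0.0196
pos [0.7042 0.1234 0.109 ] rot [-3.141  0.006 -3.035] q [ 0.    0.59  1.25  0.    1.29 -1.67] F [-0.3 -0.2 -4.1] t 10.525 w 0.01955136632255705
rotvec [-0.0005  0.006  -0.0002] shift now-axes cm [ 0.34 -0.12  0.21] shift after-rot cm [ 0.34 -0.12  0.21]
```

View pics/w5c.png

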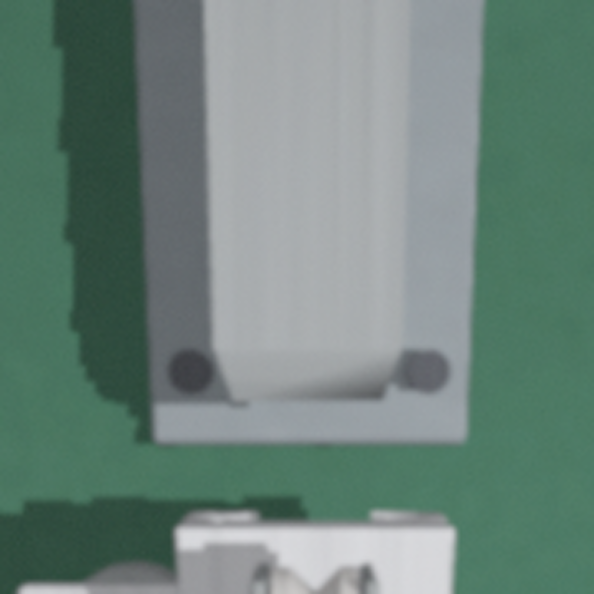

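View pics/s5.png

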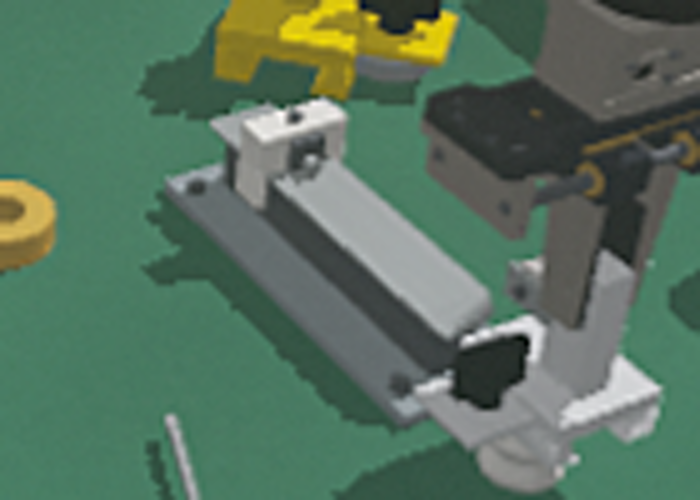

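```bash
python3 - <<'E'
from rail import *
st=pickle.load(open('w5.pkl','rb'))
edges('pics/w5.png',st,[(0,281.8,103,284.5),(0,344.2,103,342.1),(0,260.9,133,267),(0,367,133,361.5)],range(4,100),[.054,.054,.01,.01])
C=cam('wrist',st);M=R.from_euler('xyz',st['ee_rot'])
for p in [(176,525),(455,525)]: print('carrier',M.inv().apply(plane(C,np.array(p)/3.3+[220-.35,-.35],.0686)-st['tool_pos']).round(4))
for p,z in [((240,402),.05),((385,397),.05),((155,441),.01),((466,439),.01)]:
    print(plane(C,np.array(p)/3.3+[220-.35,-.35],z).round(4))
E
```

```text
z 0.054 n 96 angle 186.06 y at x=.60 0.0887 y at x=.50 0.0781 spread 3.542993860907136e-05
z 0.054 n 96 angle 186.11 y at x=.60 0.1331 y at x=.50 0.1224 spread 6.0075329516077297e-05
z 0.01 n 96 angle 186.11 y at x=.60 0.0661 y at x=.50 0.0554 spread 7.589423772457669e-05
z 0.01 n 96 angle 186.06 y at x=.60 0.156 y at x=.50 0.1454 spread 8.944607757673298e-05
carrier [ 0.0487 -0.0313  0.0401]
carrier [0.0486 0.0325 0.0401]
[0.6312 0.0979 0.05  ]
[0.6264 0.1324 0.05  ]
[0.6457 0.0716 0.01  ]
[0.6358 0.1599 0.01  ]
```

```bash
python3 -m crank '[[0.35,-0.12,0.2,0,0.006,0,0],[0.1,-0.05,0.05,0,0,0,0],[0,0,0,0,0,0,0],[0,0,0,0,0,0,0]]' 40;python3 go.py 0.7000 0.1215 0.1068 186.09
```

```text
time: 11.12
tool_pos: [0.6995, 0.1209, 0.1064]
ee_rot: [-3.141, -0.0, -3.035]
force: [0.3, -0.9, -4.0]
gripper_width: 0.0197
pos [0.6995 0.1209 0.1064] rot [-3.1410e+00 -5.0000e-04 -3.0352e+00] q [ 0.    0.59  1.26 -0.    1.29 -1.68] F [ 0.3 -0.9 -4. ] t 11.125 w 0.019697190616541533
rotvec [-0.0006 -0.0005  0.0001] shift now-axes cm [-0.06  0.06 -0.04] shift after-rot cm [-0.06  0.06 -0.04]
```

```bash
python3 -m crank '[[0.3,0.06,-0.04,0,0,0,0],[0.4,0,0,0,0,0,0],[0.4,0,0,0,0,0,0],[0.4,0,0,0,0,0,0],[0.2,0,0,0,0,0,0],[0,0,0,0,0,0,0]]' 40;python3 go.py 0.6700 0.1182 0.1068 186.09
```

```text
time: 11.88
tool_pos: [0.6811, 0.1196, 0.107]
ee_rot: [-3.141, -0.0, -3.035]
force: [-0.2, 0.0, -5.1]
gripper_width: 0.0198
pos [0.6811 0.1196 0.107 ] rot [-3.1410e+00 -4.0000e-04 -3.0351e+00] q [-0.    0.54  1.33 -0.    1.27 -1.68] F [-0.2  0.  -5.1] t 11.875 w 0.019845939113801322
rotvec [-0.0006 -0.0004  0.0002] shift now-axes cm [ 1.12 -0.02  0.02] shift after-rot cm [ 1.12 -0.02  0.02]
```

```bash
python3 -m crank '[[0.3,-0.02,0.02,0,0,0,0],[0.3,0,0,0,0,0,0],[0.3,0,0,0,0,0,0],[0.3,0,0,0,0,0,0],[0.2,0,0,0,0,0,0],[0,0,0,0,0,0,0]]' 40;python3 go.py 0.6550 0.1166 0.1066 186.09
```

```text
time: 12.62
tool_pos: [0.6664, 0.1178, 0.1068]
ee_rot: [-3.141, -0.0, -3.035]
force: [-0.1, 0.2, -5.5]
gripper_width: 0.0194
pos [0.6664 0.1178 0.1068] rot [-3.1410e+00 -2.0000e-04 -3.0352e+00] q [-0.    0.51  1.38 -0.    1.26 -1.68] F [-0.1  0.2 -5.5] t 12.625 w 0.01944270692479969
rotvec [-0.0006 -0.0002  0.0001] shift now-axes cm [1.14 0.   0.03] shift after-rot cm [1.14 0.   0.02]
```

```bash
python3 -m crank '[[0.3,0,0.01,0,0,0,0],[0.3,0,0,0,0,0,0],[0.3,0,0,0,0,0,0],[0.3,0,0,0,0,0,0],[0.3,0,0,0,0,0,0],[0.2,0,0,0,0,0,0],[0,0,0,0,0,0,0]]' 40;python3 go.py 0.6350 0.1144 0.1066 186.09
```

```text
time: 13.5
tool_pos: [0.6483, 0.1159, 0.1069]
ee_rot: [-3.141, 0.0, -3.035]
force: [0.7, -0.8, -4.4]
gripper_width: 0.0196
pos [0.6483 0.1159 0.1069] rot [-3.141   0.     -3.0352] q [-0.01  0.46  1.44 -0.    1.24 -1.68] F [ 0.7 -0.8 -4.4] t 13.5 w 0.019648451461761474
rotvec [-0.0006  0.      0.0001] shift now-axes cm [ 1.34 -0.01  0.03] shift after-rot cm [ 1.34 -0.01  0.03]
```

```bash
python3 -m crank '[[0.5,-0.01,0.02,0,0,0,0],[0.6,0,0,0,0,0,0],[0.6,0,0,0,0,0,0],[0.6,0,0,0,0,0,0],[0.6,0,0,0,0,0,0],[0.5,0,0,0,0,0,0],[0.2,0,0,0,0,0,0],[0,0,0,0,0,0,0]]' 40;python3 go.py 0.560 0.1064 0.1066 186.09
python3 - <<'E'
from h import *
import pickle
s=ctrl.sense();im=ctrl.get_image("wrist");cv2.imwrite('pics/w6.png',im[:,:,::-1]);pickle.dump(s,open('w6.pkl','wb'))
cv2.imwrite('pics/w6c.png',cv2.resize(im[0:180,220:400,::-1],None,fx=3.3,fy=3.3,interpolation=cv2.INTER_CUBIC))
s=ctrl.get_image("scene")[150:250,320:460,::-1];cv2.imwrite('pics/s6.png',cv2.resize(s,None,fx=5,fy=5,interpolation=cv2.INTER_CUBIC))
E
```

```text
time: 14.5
tool_pos: [0.6098, 0.1117, 0.1069]
ee_rot: [-3.141, 0.0, -3.035]
force: [0.1, 0.2, -4.8]
gripper_width: 0.0199
pos [0.6098 0.1117 0.1069] rot [-3.1410e+00  2.0000e-04 -3.0352e+00] q [-0.01  0.37  1.56 -0.    1.21 -1.69] F [ 0.1  0.2 -4.8] t 14.5 w 0.01985641291373546
rotvec [-0.0006  0.0002  0.0001] shift now-axes cm [5.01 0.   0.03] shift after-rot cm [5.01 0.   0.03]
```

View pics/w6c.png

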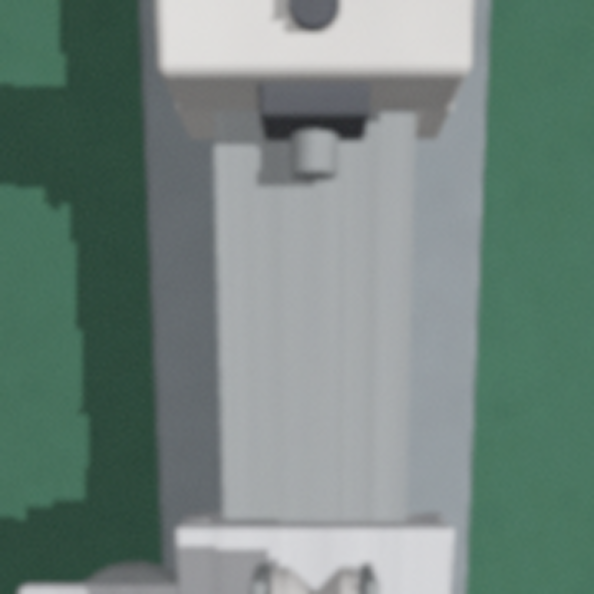

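View pics/s6.png

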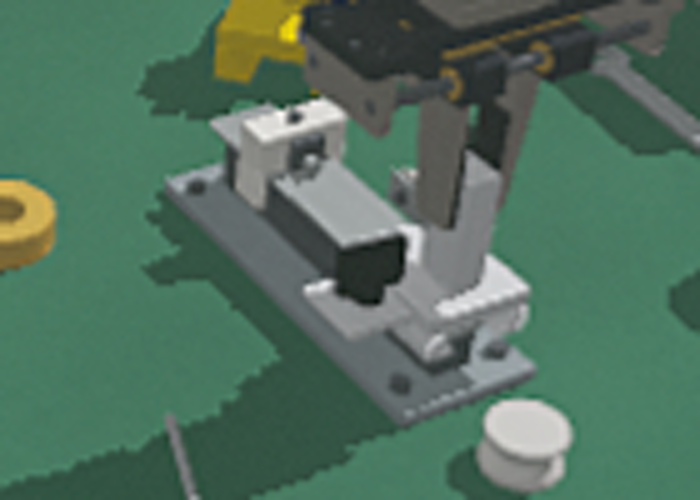

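```bash
python3 - <<'E'
from h import *
import pickle
st=pickle.load(open('w6.pkl','rb'));C=cam('wrist',st);M=R.from_euler('xyz',st['ee_rot'])
def q(p,z):
    return M.inv().apply(plane(C,np.array(p)/3.3+[220-.35,-.35],z)-st['tool_pos']).round(4)[:2]
print('stop top',q((160,77),.081),q((470,77),.081))
for z in (.054,.056,.060): print('boss bottom',z,q((315,137),z))
for z in (.066,.070,.074,.078): print('boss top',z,q((262,115),z),q((370,115),z))
print('carrier',q((176,525),.0665),q((455,525),.0665))
E
```

```text
stop top [ 0.1362 -0.0289] [0.1362 0.03  ]
boss bottom 0.054 [0.1321 0.0005]
boss bottom 0.056 [0.1316 0.0005]
boss bottom 0.06 [0.1307 0.0005]
boss top 0.066 [ 0.1334 -0.0104] [0.1334 0.0119]
boss top 0.07 [ 0.1324 -0.0102] [0.1324 0.0117]
boss top 0.074 [ 0.1314 -0.01  ] [0.1314 0.0114]
boss top 0.078 [ 0.1303 -0.0098] [0.1303 0.0112]
carrier [ 0.0486 -0.0314] [0.0486 0.0326]
```

```bash
python3 -m crank '[[0.6,0,0.02,0,0,0,0],[0.7,0,0,0,0,0,0],[0.7,0,0,0,0,0,0],[0.7,0,0,0,0,0,0],[0.7,0,0,0,0,0,0],[0.7,0,0,0,0,0,0],[0.7,0,0,0,0,0,0],[0.6,0,0,0,0,0,0],[0.4,0,0,0,0,0,0],[0,0,0,0,0,0,0]]' 40;python3 go.py 0.5273 0.1029 0.1066 186.09
```

```text
time: 15.85
tool_pos: [0.5481, 0.1051, 0.1069]
ee_rot: [-3.141, 0.001, -3.035]
force: [0.1, 0.3, -5.7]
gripper_width: 0.0198
pos [0.5481 0.1051 0.1069] rot [-3.1409e+00  6.0000e-04 -3.0352e+00] q [-0.03  0.22  1.75 -0.    1.17 -1.7 ] F [ 0.1  0.3 -5.7] t 15.85 w 0.019827805847829373
rotvec [-0.0007  0.0006  0.0001] shift now-axes cm [2.1  0.01 0.02] shift after-rot cm [2.1  0.   0.03]
```

```bash
python3 -m crank '[[0.3,0.0,0.02,0,0,0,0],[0.3,0,0,0,0,0,0],[0.3,0,0,0,0,0,0],[0.3,0,0,0,0,0,0],[0.3,0,0,0,0,0,0],[0.15,0,0,0,0,0,0],[0,0,0,0,0,0,0]]' 40;python3 go.py 0.5273 0.1029 0.1066 186.09
```

```text
time: 16.73
tool_pos: [0.5312, 0.1032, 0.1069]
ee_rot: [-3.141, 0.002, -3.035]
force: [0.4, 0.1, -4.9]
gripper_width: 0.02
pos [0.5312 0.1032 0.1069] rot [-3.1408e+00  1.8000e-03 -3.0352e+00] q [-0.03  0.18  1.8  -0.    1.16 -1.71] F [ 0.4  0.1 -4.9] t 16.725 w 0.01995266716369673
rotvec [-0.0008  0.0018  0.0001] shift now-axes cm [0.39 0.01 0.02] shift after-rot cm [0.39 0.01 0.03]
```

```bash
python3 -m crank '[[0.12,0.0,0.02,0,0.001,0,0],[0.12,0,0,0,0,0,0],[0.1,0,0,0,0,0,0],[0,0,0,0,0,0,0]]' 40;python3 go.py 0.5273 0.1029 0.1066 186.09
```

```text
time: 17.23
tool_pos: [0.528, 0.1028, 0.1068]
ee_rot: [-3.141, 0.001, -3.035]
force: [-0.4, 0.4, -5.2]
gripper_width: 0.0198
pos [0.528  0.1028 0.1068] rot [-3.1408e+00  1.5000e-03 -3.0352e+00] q [-0.03  0.17  1.81 -0.    1.16 -1.71] F [-0.4  0.4 -5.2] t 17.225 w 0.019754332340539277
rotvec [-0.0008  0.0015  0.0001] shift now-axes cm [0.07 0.01 0.02] shift after-rot cm [0.07 0.01 0.02]
```

```bash
python3 -m crank '[[0.08,0,0.01,0,0.001,0,0],[0.05,0,0,0,0,0,0],[0,0,0,0,0,0,0]]' 40;python3 go.py 0.5273 0.1029 0.1066 186.09
```

```text
time: 17.6
tool_pos: [0.5273, 0.1027, 0.1069]
ee_rot: [-3.141, 0.002, -3.035]
force: [1.3, -0.7, -5.4]
gripper_width: 0.0197
pos [0.5273 0.1027 0.1069] rot [-3.1408e+00  2.1000e-03 -3.0353e+00] q [-0.03  0.17  1.81 -0.    1.16 -1.71] F [ 1.3 -0.7 -5.4] t 17.6 w 0.019724756853458224
rotvec [-0.0008  0.0021 -0.    ] shift now-axes cm [0.   0.02 0.03] shift after-rot cm [0.   0.02 0.03]
```

```bash
python3 -m crank '[[0.08,0,0,0,0,0,0],[0.04,0,0,0,0,0,0]]' 40;python3 go.py 0.5273 0.1029 0.1066 186.09
```

```text
time: 17.85
tool_pos: [0.527, 0.1027, 0.1071]
ee_rot: [-3.141, 0.005, -3.035]
force: [2.1, 0.7, -7.3]
gripper_width: 0.0198
pos [0.527  0.1027 0.1071] rot [-3.1408  0.0046 -3.0355] q [-0.03  0.17  1.81 -0.    1.16 -1.71] F [ 2.1  0.7 -7.3] t 17.85 w 0.01979377265752643
rotvec [-0.0008  0.0046 -0.0002] shift now-axes cm [-0.03  0.02  0.05] shift after-rot cm [-0.03  0.02  0.05]
```

```bash
python3 -m crank '[[0.1,0,0.02,0,0.004,0,0],[0.1,0,0,0,0,0,0]]' 40;python3 go.py 0.5273 0.1029 0.1066 186.09
python3 - <<'E'
from h import *
im=ctrl.get_image("wrist");cv2.imwrite('pics/w7.png',im[:,:,::-1])
s=ctrl.get_image("scene")[150:250,320:460,::-1]
cv2.imwrite('pics/w7c.png',np.vstack([cv2.resize(im[100:180,240:390,::-1],(700,373),interpolation=cv2.INTER_CUBIC)]))
cv2.imwrite('pics/s7.png',cv2.resize(s,None,fx=5,fy=5,interpolation=cv2.INTER_CUBIC))
E
```

```text
time: 18.1
tool_pos: [0.5268, 0.1026, 0.1073]
ee_rot: [-3.141, 0.005, -3.036]
force: [5.0, 0.7, -8.7]
gripper_width: 0.0195
pos [0.5268 0.1026 0.1073] rot [-3.1409  0.0052 -3.0358] q [-0.03  0.17  1.81 -0.    1.16 -1.71] F [ 5.   0.7 -8.7] t 18.1 w 0.019503176681381008
rotvec [-0.0007  0.0052 -0.0005] shift now-axes cm [-0.05  0.02  0.07] shift after-rot cm [-0.05  0.02  0.07]
```

View pics/w7c.png

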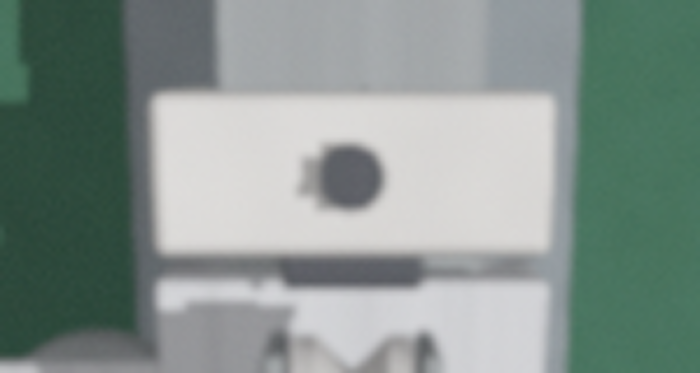

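View pics/s7.png

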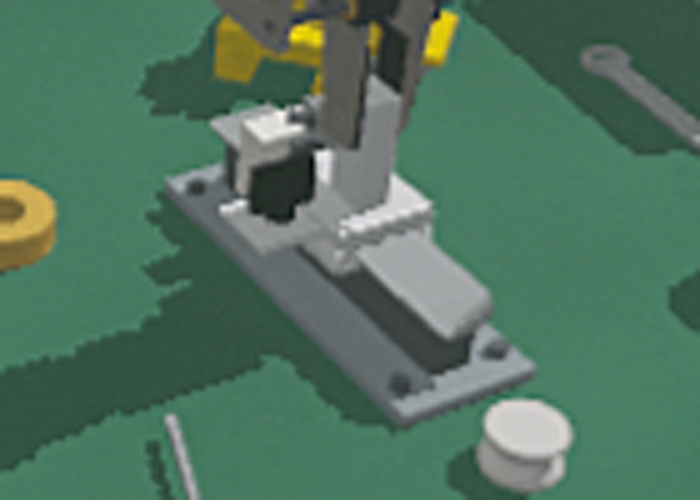

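```bash
python3 -m crank '[[0.02,0.02,0.06,0,0.005,0,0],[0.02,0,0,0,0,0,0.5],[0,0,0,0,0,0,0.5],[0,0,0,0,0,0,0.5],[0,0,0,0,0,0,0.5]]' 40;python3 go.py 0.5273 0.1029 0.1066 186.09
python3 - <<'E'
from h import *
import pickle
st=ctrl.sense();im=ctrl.get_image("wrist");cv2.imwrite('pics/w8.png',im[:,:,::-1]);pickle.dump(st,open('w8.pkl','wb'))
cv2.imwrite('pics/w8c.png',np.vstack([cv2.resize(im[100:220,200:425,::-1],(750,400),interpolation=cv2.INTER_CUBIC)]))
E
```

```text
time: 18.82
tool_pos: [0.5264, 0.1024, 0.1088]
ee_rot: [-3.14, -0.001, -3.035]
force: [0.2, -0.1, 0.2]
gripper_width: 0.0456
pos [0.5264 0.1024 0.1088] rot [-3.1399e+00 -9.0000e-04 -3.0354e+00] q [-0.03  0.17  1.81 -0.    1.17 -1.71] F [ 0.2 -0.1  0.2] t 18.825 w 0.045630188175392654
rotvec [-0.0017 -0.0009 -0.0001] shift now-axes cm [-0.1   0.04  0.22] shift after-rot cm [-0.1   0.04  0.22]
```

View pics/w8c.png

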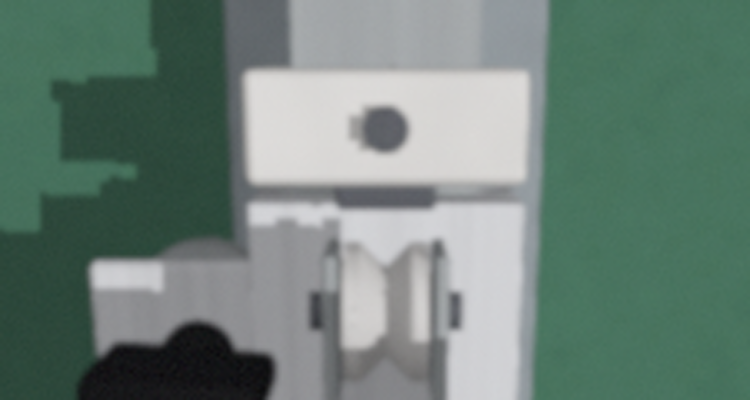

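```bash
python3 -m crank '[[-0.05,0.04,-1,0,0,0,0.5],[0,0,-3,0,0,0,0.5],[0,0,-4,0,0,0,0.5],[0,0,-3,0,0,0,0.5],[0,0,-1,0,0,0,0.7],[-1,-3,0,0,0,0,0.7],[-2,-2,0,0,0,0,0.7],[0,0,0,0,0,0,0.7],[0,0,0,0,0,0,0.7]]' 40;python3 go.py 0.5220 0.0559 0.2 186.09
python3 - <<'E'
from h import *
import pickle
st=ctrl.sense();im=ctrl.get_image("wrist");cv2.imwrite('pics/w9.png',im[:,:,::-1]);pickle.dump(st,open('w9.pkl','wb'))
E
```

```text
time: 20.0
tool_pos: [0.561, 0.0565, 0.2332]
ee_rot: [-3.141, -0.004, -3.034]
force: [-0.8, -0.8, -0.1]
gripper_width: 0.0641
pos [0.561  0.0565 0.2332] rot [-3.141  -0.0042 -3.0342] q [-0.11  0.12  1.6  -0.    1.42 -1.79] F [-0.8 -0.8 -0.1] t 20.0 w 0.06414674851662021
rotvec [-0.0006 -0.0042  0.0011] shift now-axes cm [3.87 0.36 3.33] shift after-rot cm [3.89 0.35 3.32]
```

View pics/w9.png

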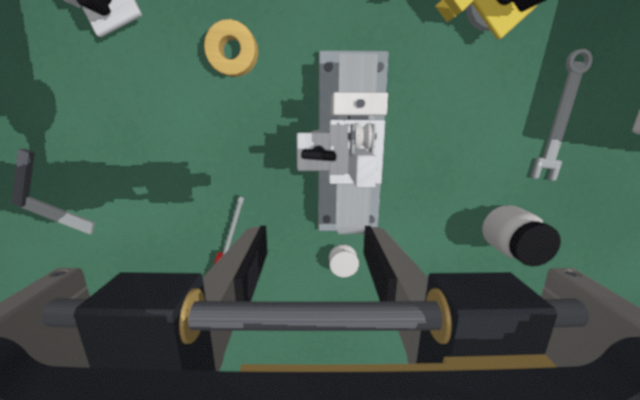

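```bash
python3 - <<'E'
from h import *
import pickle
st=pickle.load(open('w9.pkl','rb'));C=cam('wrist',st)
im=cv2.imread('pics/w9.png');big=cv2.resize(im[80:240,280:410],None,fx=5,fy=5,interpolation=cv2.INTER_CUBIC)
cv2.imwrite('pics/w9c.png',big[:600])
m=(big.max(2)<62).astype(np.uint8)*255; m[:, 350:]=0
n,l,s,c=cv2.connectedComponentsWithStats(m);print(s[:6],c[:6].round(1))
E
```

```text
[[     0      0    650    800 511878]
 [   110    332    168     70   8122]] [[326.6 400. ]
 [194.1 371.1]]
```

View pics/w9c.png

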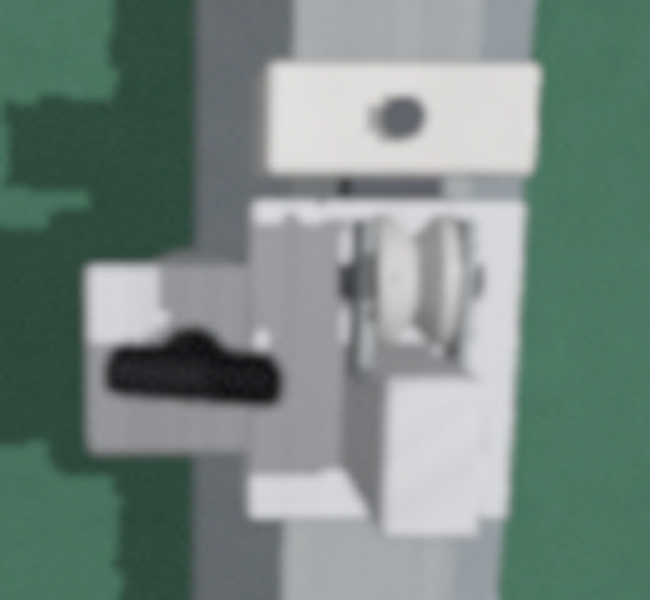

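```bash
python3 - <<'E'
from h import *
import pickle
st=pickle.load(open('w9.pkl','rb'));C=cam('wrist',st)
f=lambda p,z: plane(C,np.array(p)/5+[280-.4,80-.4],z)
u=np.array([-.9944,-.1062])
for p in [(250,200),(525,202)]: print('front',f(p,.066).round(4))
a,b=f((109,368),.097),f((280,384),.097); print('wing',a.round(4),b.round(4),np.linalg.norm(a-b),'mid',((a+b)/2).round(4)); d=a-b; print('angle',np.degrees(np.arctan2(d[1],d[0])), 'phi cw from', 186.09+90-360)
a,b=f((110,345),.097),f((278,360),.097);c,d=f((112,392),.097),f((276,405),.097);print(((a+b+c+d)/4).round(4))
# scene/top for height
print('fin',sum(f(p,.137) for p in [(388,378),(480,378),(475,535),(383,533)])/4)
E
```

```text
front [0.483  0.0657 0.066 ]
front [0.4764 0.1298 0.066 ]
wing [0.5216 0.0377 0.097 ] [0.5211 0.0754 0.097 ] 0.03768118942589214 mid [0.5213 0.0565 0.097 ]
angle -89.20286342858537 phi cw from -83.90999999999997
[0.5213 0.0564 0.097 ]
fin [0.52698106 0.1028741  0.137     ]
```

```bash
python3 -m crank '[[0,0,0,0,0,0.17,0.6],[0,0,0,0,0,0.17,0.6],[0,0,0,0,0,0.17,0.6],[0,0,0,0,0,0.17,0.6],[0,0,0,0,0,0.17,0.6],[0,0,0,0,0,0.17,0.6],[0,0,0,0,0,0.17,0.6],[0,0,0,0,0,0.17,0.6],[0,0,0,0,0,0.17,0.6],[0,0,0,0,0,0.1,0.6]]' 40;python3 go.py 0.5215 0.0562 0.15 90.8
```

```text
time: 21.3
tool_pos: [0.5534, 0.0648, 0.2308]
ee_rot: [-3.13, -0.001, 1.574]
force: [-0.2, 0.6, 0.3]
gripper_width: 0.0553
pos [0.5534 0.0648 0.2308] rot [-3.1305e+00 -8.0000e-04  1.5744e+00] q [-0.1   0.11  1.62 -0.    1.42 -0.1 ] F [-0.2  0.6  0.3] t 21.3 w 0.055271687504299935
rotvec [-0.0111 -0.0009 -0.0104] shift now-axes cm [-0.86 -3.1   8.12] shift after-rot cm [-0.82 -3.2   8.08]
```

```bash
python3 -m crank '[[-0.4,-1.5,2,-0.011,0,-0.01,0.6],[-0.4,-1.5,3,0,0,0,0.6],[0,-0.2,2,0,0,0,0.6],[0,0,0,0,0,0,0.6],[0,0,0,0,0,0,0.6]]' 40;python3 go.py 0.5215 0.0562 0.125 90.8
```

```text
time: 21.92
tool_pos: [0.5182, 0.0598, 0.16]
ee_rot: [3.141, -0.001, 1.588]
force: [-0.2, -0.7, -0.1]
gripper_width: 0.0553
pos [0.5182 0.0598 0.16  ] rot [ 3.1409e+00 -1.4000e-03  1.5883e+00] q [-0.12  0.07  1.81  0.    1.27 -0.14] F [-0.2 -0.7 -0.1] t 21.925 w 0.05534928192415523
rotvec [ 0.0007 -0.0014  0.0035] shift now-axes cm [-0.37  0.32  3.5 ] shift after-rot cm [-0.37  0.33  3.5 ]
```

```bash
python3 - <<'E'
from h import *
im=ctrl.get_image("wrist");cv2.imwrite('pics/w10.png',im[:,:,::-1])
E
```

```text
(no output)
```

View pics/w10.png

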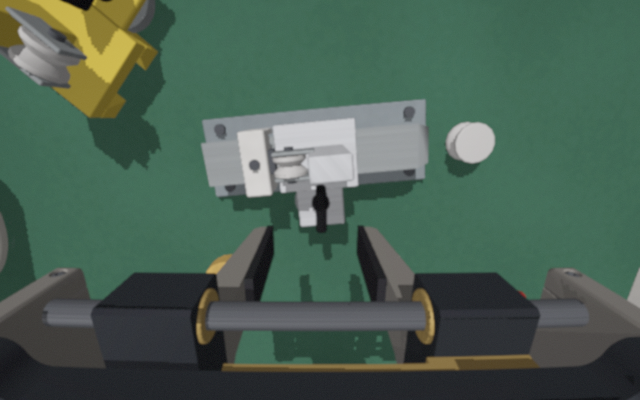

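```bash
python3 -m crank '[[-0.4,0.33,1,0,-0.001,0.003,0.6],[0,0,1.5,0,0,0,0.6],[0,0,0,0,0,0,0.6],[0,0,0,0,0,0,0.6]]' 40;python3 go.py 0.5215 0.0562 0.071 90.8
```

```text
time: 22.48
tool_pos: [0.523, 0.0555, 0.1344]
ee_rot: [3.139, -0.0, 1.585]
force: [0.1, -0.5, -0.0]
gripper_width: 0.0552
pos [0.523  0.0555 0.1344] rot [ 3.1389e+00 -1.0000e-04  1.5850e+00] q [-0.12  0.11  1.82  0.    1.21 -0.14] F [ 0.1 -0.5 -0. ] t 22.475 w 0.05517683504121499
rotvec [ 0.0027 -0.0001  0.0003] shift now-axes cm [ 0.07 -0.16  6.34] shift after-rot cm [ 0.07 -0.15  6.34]
```

```bash
python3 -m crank '[[0.07,-0.15,1.5,0.002,0,0,0.6],[0,0,2,0,0,0,0.6],[0,0,1.5,0,0,0,0.6],[0,0,0.4,0,0,0,0.6],[0,0,0,0,0,0,0.6],[0,0,0,0,0,0,0.6]]' 40;python3 go.py 0.5215 0.0562 0.071 90.8
```

```text
time: 23.22
tool_pos: [0.5216, 0.0564, 0.0776]
ee_rot: [3.14, -0.0, 1.585]
force: [-0.5, 0.1, -0.2]
gripper_width: 0.0546
pos [0.5216 0.0564 0.0776] rot [ 3.1403 -0.      1.5852] q [-0.12  0.18  1.86  0.    1.1  -0.14] F [-0.5  0.1 -0.2] t 23.225 w 0.05459145055056493
rotvec [ 0.0013 -0.      0.0004] shift now-axes cm [-0.02 -0.01  0.66] shift after-rot cm [-0.02 -0.01  0.66]
```

```bash
python3 -m crank '[[-0.02,0,0.5,0.001,0,0,0.6],[0,0,0.2,0,0,0,0.25],[0,0,0,0,0,0,0.2],[0,0,0,0,0,0,0.2],[0,0,0,0,0,0,0.2],[0,0,0,0,0,0,0.2]]' 10;python3 go.py 0.5215 0.0562 0.071 90.8
```

```text
time: 23.98
tool_pos: [0.5227, 0.056, 0.0715]
ee_rot: [3.139, 0.0, 1.585]
force: [0.4, 0.4, -0.3]
gripper_width: 0.0182
pos [0.5227 0.056  0.0715] rot [3.1387e+00 4.0000e-04 1.5852e+00] q [-0.12  0.19  1.86  0.    1.09 -0.14] F [ 0.4  0.4 -0.3] t 23.975 w 0.018180345281835337
rotvec [0.0029 0.0004 0.0004] shift now-axes cm [ 0.02 -0.12  0.05] shift after-rot cm [ 0.02 -0.12  0.05]
```

```bash
python3 -m crank '[[0,0,0.1,0,0,0,0.1],[0,0,0,0,0,0,0],[0,0,0,0,0,0,0],[0,0,0,0,0,0,0]]' 8;python3 go.py 0.5215 0.0562 0.071 90.8
```

```text
time: 24.48
tool_pos: [0.5231, 0.0559, 0.0707]
ee_rot: [3.138, 0.001, 1.585]
force: [1.1, -0.1, -0.1]
gripper_width: 0.01
pos [0.5231 0.0559 0.0707] rot [3.1379e+00 6.0000e-04 1.5853e+00] q [-0.12  0.19  1.86 -0.    1.08 -0.14] F [ 1.1 -0.1 -0.1] t 24.475 w 0.009971893903575129
rotvec [0.0037 0.0006 0.0005] shift now-axes cm [ 0.03 -0.16 -0.03] shift after-rot cm [ 0.03 -0.16 -0.03]
```

```bash
python3 -m crank '[[0.02,-0.1,0,0.003,0,0,0],[0.01,-0.1,0,0,0,0,0],[0.01,-0.05,0,0,0,0,0]]' 25;python3 go.py 0.5215 0.0562 0.071 90.8
python3 - <<'E'
from h import *
im=ctrl.get_image("wrist");cv2.imwrite('pics/w11c.png',cv2.resize(im[60:240,180:450,::-1],None,fx=2.9,fy=2.9,interpolation=cv2.INTER_CUBIC))
E
```

```text
time: 24.85
tool_pos: [0.5226, 0.0556, 0.071]
ee_rot: [3.136, 0.002, 1.585]
force: [4.9, -1.3, -4.3]
gripper_width: 0.0099
pos [0.5226 0.0556 0.071 ] rot [3.1358e+00 1.9000e-03 1.5847e+00] q [-0.12  0.19  1.87 -0.    1.08 -0.14] F [ 4.9 -1.3 -4.3] t 24.85 w 0.009931248576902895
rotvec [ 0.0058  0.0019 -0.    ] shift now-axes cm [ 0.07 -0.11 -0.  ] shift after-rot cm [ 0.07 -0.11 -0.  ]
```

View pics/w11c.png

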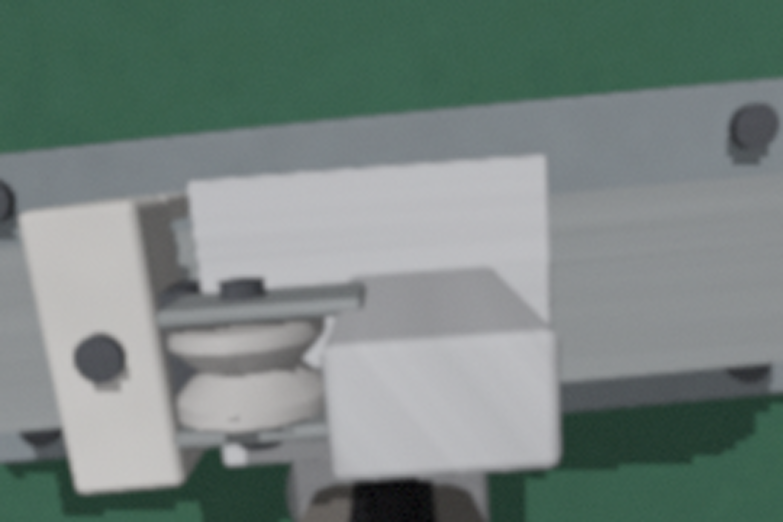

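```bash
python3 -m crank '[[0,-0.02,0,0.004,0.001,0,0],[0,-0.02,0,0,0,0.1,0],[0,-0.02,0,0,0,0.1,0],[0,-0.02,0,0,0,0.1,0]]' 45;python3 go.py 0.5226 0.0558 0.071 90.8
```

```text
time: 25.4
tool_pos: [0.5226, 0.0555, 0.0709]
ee_rot: [3.138, -0.0, 1.276]
force: [4.9, -0.0, -3.5]
gripper_width: 0.0097
pos [0.5226 0.0555 0.0709] rot [ 3.1381 -0.      1.2761] q [-0.12  0.19  1.86 -0.    1.08  0.17] F [ 4.9 -0.  -3.5] t 25.4 w 0.009721337476586786
rotvec [ 0.0034  0.0005 -0.3086] shift now-axes cm [ 0.03 -0.01 -0.01] shift after-rot cm [ 0.03  0.   -0.01]
```

```bash
python3 -m crank '[[-0.01,-0.01,0,0.003,0,0.12,0],[-0.01,-0.01,0,0,0,0.12,0],[-0.01,-0.01,0,0,0,0.12,0],[-0.02,-0.01,0,0,0,0.12,0]]' 50;python3 go.py 0.5226 0.0558 0.071 90.8; python3 -c "
from rig import ctrl;print(ctrl.sense()['moment'])"
```

```text
time: 25.9
tool_pos: [0.5225, 0.0555, 0.0708]
ee_rot: [3.141, -0.001, 0.781]
force: [5.0, -0.1, -4.0]
gripper_width: 0.0099
pos [0.5225 0.0555 0.0708] rot [ 3.1409e+00 -1.2000e-03  7.8080e-01] q [-0.12  0.19  1.86  0.    1.09  0.66] F [ 5.  -0.1 -4. ] t 25.9 w 0.009904400063892775
rotvec [ 0.0012 -0.0009 -0.804 ] shift now-axes cm [ 0.03 -0.02 -0.02] shift after-rot cm [ 0.03  0.01 -0.02]
[-0.23440695 -0.7384034   0.05102964]
```

```bash
python3 -m crank '[[-0.01,0,0,0.001,-0.001,0.1,0],[-0.01,0,0,0,0,0.1,0],[-0.01,0,0,0,0,0.1,0]]' 55;python3 go.py 0.5226 0.0558 0.071 90.8; python3 -c "
from rig import ctrl;print(ctrl.sense()['moment'])"
```

```text
time: 26.28
tool_pos: [0.5225, 0.0555, 0.0708]
ee_rot: [-3.141, -0.0, 0.471]
force: [5.5, -0.4, -3.2]
gripper_width: 0.01
pos [0.5225 0.0555 0.0708] rot [-3.141e+00 -3.000e-04  4.713e-01] q [-0.12  0.19  1.86  0.    1.09  0.97] F [ 5.5 -0.4 -3.2] t 26.275 w 0.009962719095148983
rotvec [-3.0000e-04 -6.0000e-04 -1.1134e+00] shift now-axes cm [ 0.03 -0.02 -0.02] shift after-rot cm [ 0.03  0.01 -0.02]
[-0.22757419 -0.65084195  0.07417961]
```

```bash
python3 -m crank '[[0,0,0,0,0,0.1,0],[0,0,0,0,0,0.1,0]]' 55;python3 go.py 0.5226 0.0558 0.071 90.8; python3 -c "
from rig import ctrl;print(ctrl.sense()['moment'])"
```

```text
time: 26.52
tool_pos: [0.5224, 0.0554, 0.0707]
ee_rot: [-3.141, 0.0, 0.266]
force: [2.3, 0.0, -2.5]
gripper_width: 0.01
pos [0.5224 0.0554 0.0707] rot [-3.1411e+00  5.0000e-04  2.6590e-01] q [-0.12  0.19  1.86  0.    1.09  1.18] F [ 2.3  0.  -2.5] t 26.525 w 0.010048775128729925
rotvec [-7.0000e-04  1.0000e-04 -1.3188e+00] shift now-axes cm [ 0.03 -0.03 -0.03] shift after-rot cm [ 0.04  0.02 -0.03]
[-0.0965977 -0.3818605  0.6661324]
```

```bash
python3 -m crank '[[0,0,0,0,0,0.05,0],[0,0,0,0,0,0,0]]' 55;python3 go.py 0.5226 0.0558 0.071 90.8; python3 -c "
from rig import ctrl;print(ctrl.sense()['moment'])"
```

```text
time: 26.78
tool_pos: [0.5221, 0.0555, 0.0708]
ee_rot: [3.141, 0.001, 0.219]
force: [3.8, -0.6, -3.2]
gripper_width: 0.0102
pos [0.5221 0.0555 0.0708] rot [3.1414e+00 1.5000e-03 2.1900e-01] q [-0.12  0.19  1.86 -0.    1.09  1.23] F [ 3.8 -0.6 -3.2] t 26.775 w 0.010206249986677709
rotvec [-8.0000e-04  1.3000e-03 -1.3658e+00] shift now-axes cm [ 0.05 -0.02 -0.02] shift after-rot cm [ 0.03  0.05 -0.02]
[-0.14830734 -0.60937433  0.86463027]
```

```bash
python3 -m crank '[[0,0,0,0,0,0,0.2],[0,0,0,0,0,0,0.2],[0,0,0,0,0,0,0.2]]' 20;python3 go.py 0.5226 0.0558 0.071 12.5
```

```text
time: 27.15
tool_pos: [0.5199, 0.0563, 0.0703]
ee_rot: [-3.139, 0.007, 0.219]
force: [0.2, 0.0, -0.2]
gripper_width: 0.0183
pos [0.5199 0.0563 0.0703] rot [-3.1388  0.0066  0.2186] q [-0.12  0.19  1.86  0.    1.09  1.23] F [ 0.2  0.  -0.2] t 27.15 w 0.018313836456716404
rotvec [-0.0028  0.0066  0.0004] shift now-axes cm [ 0.26  0.1  -0.08] shift after-rot cm [ 0.26  0.1  -0.07]
```

Released with no residual force. I'll lift straight up and look.

```bash
python3 -m crank '[[0.1,0.05,-0.5,0,0.005,0,0.2],[0,0,-1.5,0,0,0,0.2],[0,0,-2.5,0,0,0,0.2],[0,0,-4,0,0,0,0.2],[0,0,-4,0,0,0,0.2],[-4,0,-2,0,0,0,0.5],[-4,0,0,0,0,0,0.5],[0,0,0,0,0,0,0.5],[0,0,0,0,0,0,0.5]]' 20
python3 - <<'E'
from h import *
import pickle
st=ctrl.sense();print(st['force'])
pickle.dump(st,open('w12.pkl','wb'))
im=ctrl.get_image("wrist");cv2.imwrite('pics/w12.png',im[:,:,::-1])
s=ctrl.get_image("scene");cv2.imwrite('pics/s12.png',s[:,:,::-1])
cv2.imwrite('pics/t12.png',ctrl.get_image("top")[:,:,::-1])
E
```

```text
time: 28.28
tool_pos: [0.4432, 0.0376, 0.229]
ee_rot: [3.141, -0.007, 0.218]
force: [-0.6, 0.2, 0.9]
gripper_width: 0.0464
[-0.63575514  0.17917966  0.86604404]
```

View pics/w12.png

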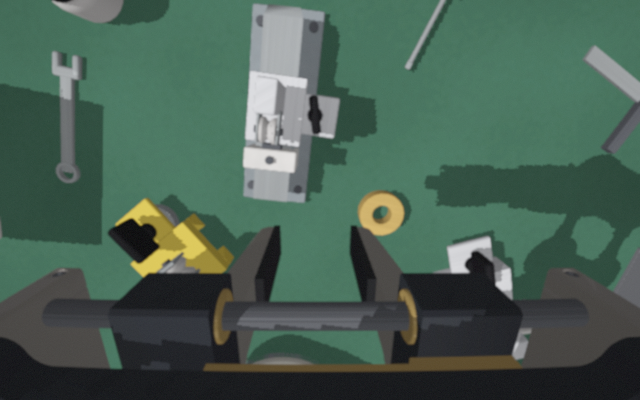

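View pics/s12.png

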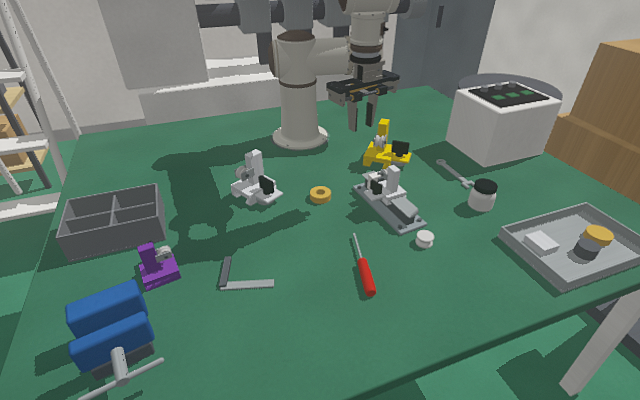

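View pics/t12.png

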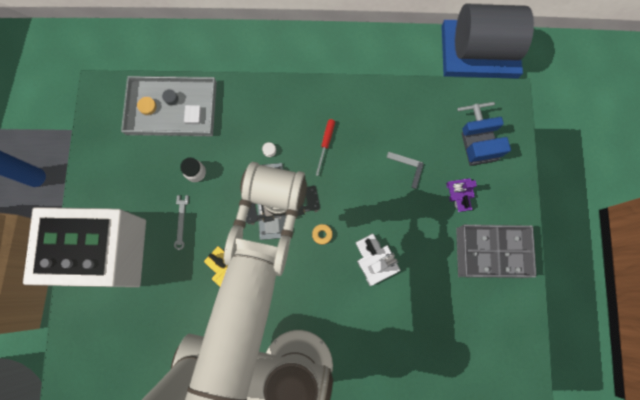

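The bystanders sit at the same pixels as before. Next I'll measure the knob angle and check that the carrier is seated.

```bash
python3 - <<'E'
from h import *
im=cv2.imread('pics/w12.png')[60:210,230:350];cv2.imwrite('pics/w12c.png',cv2.resize(im,None,fx=4,fy=4,interpolation=cv2.INTER_CUBIC))
E
```

```text
(no output)
```

View pics/w12c.png

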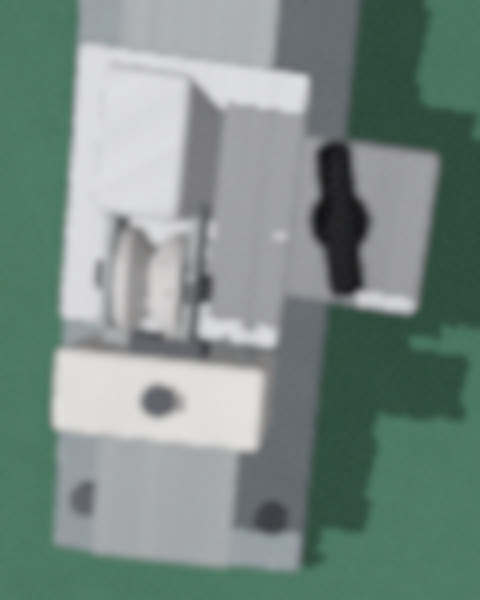

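```bash
python3 - <<'E'
from h import *
import pickle
st=pickle.load(open('w12.pkl','rb'));C=cam('wrist',st)
f=lambda p,z: plane(C,np.array(p)/4+[230-.4,60-.4],z)
a,b=f((334,145),.097),f((346,290),.097);d=b-a
ang=np.degrees(np.arctan2(d[1],d[0]))%360
print('wing',a.round(4),b.round(4),np.linalg.norm(d).round(4),'ang',ang,'phi',np.radians(276.09-ang))
u=np.array([-.9944,-.1062,0])
for p in [(62,318),(276,346)]: print('front',f(p,.066).round(4))
P=[f((80,44),.066),f((308,75),.066)];print('rear',P[0].round(4),P[1].round(4))
F=sum(f(p,.137) for p in [(108,65),(190,74),(180,217),(100,207)])/4
print('fin',F.round(4))
E
```

```text
wing [0.5393 0.0614 0.097 ] [0.5044 0.0504 0.097 ] 0.0366 ang 197.35148699714955 phi 1.3742463000241072
front [0.4772 0.13   0.066 ]
front [0.4827 0.0667 0.066 ]
rear [0.5526 0.1367 0.066 ] [0.5581 0.0731 0.066 ]
fin [0.5281 0.1019 0.137 ]
```

```bash
python3 - <<'E'
from rig import ctrl
s=ctrl.sense();print(s['time'],s['force']);print(ctrl.close_job())
E
```

```text
28.425 [ 0.55784763  0.08154201 -1.58190892]
the job is handed in; nothing more can be done
None
```

The small silver carrier is on the rail, home against the end stop and locked, and I handed the job in at 28.4 s of the allowed 69 s. The hand-in gives no verdict, so what follows is from my own checks.

**What I did:** I gripped the carrier by its fin and slid it on from the open mouth with almost no side force. I pushed it against the stop with about 5 N. Then I gripped the knob, found the carrier had probably shifted about 1 mm while the fingers closed, and pushed it home again. Holding about 5 N towards the stop, I turned the knob clockwise to its hard stop, where the torque reached about 0.7–0.9 N m. I then let go and lifted clear.

**Last checks:**
- **Knob:** it measures 1.37 rad in the wrist image, which matches the 1.35 rad end within the measuring error.
- **Seating:** the carrier's front is within about 1 mm of where it first met the stop. The front of the block agrees to 0.3–1 mm.
- **Other things on the bench:** none has visibly moved in the scene and top pictures, except that the arm hid part of the rail and the yellow carrier from the top camera.

**Disagreements and limits:**
- **Fin position:** in the last picture the fin reads about 1.1 mm further from the stop than before. I put this down to pixel picking, because the tool stayed within 0.2 mm during nearly all of the turn.
- **Plunger:** I could not see it once the carrier covered it. That it is pushed in follows from the firm contact and from seeing the block up against the dark boss.
- **Tool slip:** the tool slipped about 0.1 rad on the knob after it reached the hard stop.

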